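# Clamp the coin funnel down with its wing nut

### The job

The white coin funnel's hold-down on the coin bin has been left undone. With a fingertip, push the upturned tail of the steel clip round clockwise until the clip comes up against its stop with its nose over the funnel's flange; then spin the wing nut clockwise (seen from above) with repeated fingertip strokes on its wings until it is snug down and turns no further. Only push: do not pinch the clip's tail or the wings, lift nothing, and leave the funnel and everything else on the counter where it stands.

Things in the scene. Friction and masses are not known exactly. Their poses are not given: they have to be found in the camera images.
- coin_bin: Fixed round steel drum, 208 mm across, rim 100 mm high; origin: centre of its underside, z up. On its -x side ('outward' below) a 50 mm wide flat ear, top at 100 mm, reaches 164 mm from the drum's axis and carries an upright stud: 12 mm thick, top at 145 mm, axis 135 mm from the drum's axis. A stop pin on the ear (top 111 mm) halts the clip. Place and yaw vary.
- stud_foot (a point): Point on the stud's vertical axis, 112 mm above the counter: level with the clip's upper face and with the underside of the fully tightened wing nut. Axes as the drum's. Clip and wing nut both turn about this axis.
- funnel: Loose white molded funnel, about 0.35 kg, sitting in the drum's mouth: round flange 216 mm across, 5 mm thick (top at 105 mm); above it a bowl flaring from 150 mm across at the flange to 190 mm at its rim, 154 mm above the counter, so the rim comes within 40 mm of the stud's axis. Origin: centre of the flange's underside. Keep it seated.
- clip (a joint): Flat steel clip on the stud under the nut, 24 mm wide, 108 to 112 mm above the counter. Its nose reaches 49 mm from the stud's axis, its tail, on the other side, 69 mm, ending in an upturned tab. Value: rad counter-clockwise (from above) of home; 0 = home, on its stop: nose over the flange, tail straight outward. Starts 1.0 to 1.4; stays where left; under 1.5 N at the tab moves it.
- clip_tab (a point): Centre of the clip's upturned tail tab: a plate 5 mm thick along the tail, 24 mm wide across it, 112 to 134 mm above the counter, its middle 66.5 mm from the stud's axis. Site x points along the tail, away from the stud. Pushing its counter-clockwise edge brings the clip home; over 3 N of finger force on its clockwise half counts as pinching it.
- wingnut (a joint): Loose brass wing nut: hub 27 mm across, 18 mm high; two wings reach 36 mm from the axis, 7 mm thick, 10 to 34 mm above the nut's underside. Value: rad backed off from snug; clockwise (from above) lowers it, 3 mm down a turn. At 0 it is snug on the clip and stops, wing a straight outward. Starts 5.5 to 9.0 (up to 4.3 mm high); under 3 N on a wing turns it; stays where left.
- wing_a (a point): Outer end of one wing (a), 36 mm from the stud's axis, 22 mm above the nut's underside (the wings' mid height). Site x points from the stud along wing a; wing b points the other way. Wing a's direction is the outward direction turned counter-clockwise by wingnut. Push a wing on its counter-clockwise face to tighten; over 3 N of finger force on a clockwise face counts as pinching.
- tray_1: Lowest of a stack of three loose blue plastic coin trays, each 130 x 200 x 30 mm, off to one side. Origin: centre of its underside. Leave alone.
- tray_2: Middle tray of the stack. Leave alone.
- tray_3: Top tray of the stack (stack 90 mm high). Leave alone.
- dish: Loose cobalt-blue glass dish, 104 mm across, 32 mm high, close to the bin's ear. Origin: centre of its underside. Leave alone.
- stamp_holder: Loose aluminium stamp carousel, 96 mm across, 158 mm high, with five stamps hanging in it. Origin: centre of its underside. Leave alone.
- coin_roll_1: Upright paper coin roll, 25 mm across, 75 mm high, beside the bin. Origin: centre of its underside. Leave alone.
- coin_roll_2: Another upright coin roll like the first, on the bin's other side. Leave alone.
- date_stamp: Hand stamp standing on its 34 x 60 mm foot, 76 mm high. Origin: centre of its underside. Leave alone.
- moistener: Black round finger-moistener pot, 72 mm across, 25 mm high. Origin: centre of its underside. Leave alone.

How it is judged:
By the outcome, as a careful person would: the job done as asked, in the order asked, and still so for the second after the job is handed in, with the robot touching nothing.
It also fails if it takes over 72 s, if anything falls off the work surface, if the arm or the gripper's body presses on something with over 40 N, if the wrist force passes 120 N, or if a joint passes its speed limit or range.

### The arm

A 6-joint arm with a two-finger parallel gripper is mounted at the origin on the work surface. World frame = base frame: x ahead of the robot, y to its left, z up, the work surface at z = 0. Lengths are in mm, angles in rad, forces in N, time in s.
With the tool pointing down it reaches from about 400 to 925 mm from the base axis. Payload 12.5 kg.
Tool frame: the origin (TCP) lies midway between the tips of the shut fingers; the grasp point (between the pads) lies 19 mm behind it; z points along the fingers, y is the line along which they close (so a half turn about z gives the same grasp; the last joint's range is limited). The gripper opens to 95 mm and grips with 3 to 60 N. Pads are 20 mm wide; open, the fingers measure 119 mm over their backs; the gripper's body (75 mm by 180 mm) begins 59 mm behind the grasp point.
Start: joints at [-1.378, 0.491, 1.559, -0, 1.092, -0.106], TCP at [184.007, -597.321, 180.761] pointing down, gripper open.
Joint ranges: [-3.1, 3.1], [-0.84, 2.19], [0.05, 2.79], [-1.13, 4.28], [0.06, 2.93], [-2.69, 2.69]. Speed limits (rad/s): [2.22, 2.22, 2.79, 3.14, 3.14, 3.14].

### API

Orientations are given as [roll, pitch, yaw] about the fixed x, y, z axes, in that order (R = Rz(yaw) Ry(pitch) Rx(roll)).
In Python, from cell import * gives the robot as it stands. The module is installed in compiled form; this text tells all that it offers.
- The arm moves only by the tool arm_command, never from a script. Its arguments are lists of equal length, an entry for each row: "delta_pos": the shift along the world's x, y, z in units of 250 mm (1.0 is 250 mm), a list of three; "delta_rot": the turn, a rotation vector about the world's x, y, z in units of 90 degrees (1.0 is 90 degrees), a list of three; "claw": the closure, from 0 (fully open) to 1 (shut). In form: {"delta_pos": [[tx, ty, tz], ...], "delta_rot": [[wx, wy, wz], ...], "claw": [claw, ...]}. A call has exactly 5 rows; each row is the pose to reach, as a shift and turn from the pose commanded when the call began; what a row does not reach only later rows make up. A row lasts 1/12 s, in which the tool goes at most 41.7 mm and 7.16 degrees, less where a joint would pass 70% of its speed; a pose out of reach is approached as far as the arm can. A call with a number of a shift or a turn outside -1 to 1 is refused whole. A call with a gripper value outside its range is refused whole. The fingers move at their own pace and stop on an object; the grip force is fixed at half the most. Time passes only in rows, so rows that repeat a pose let the fingers close, or fill a call up. It gives the time, the measured TCP pose, the force, the opening and the grip force at its end, in the units of the state.
- state(): the state, without advancing time (a new reading comes with each control period).
- read_camera(name): name is "scene" or "top"; returns the picture (384x512x3 uint8, red, green, blue); there is no depth.
- calibration(name): a dict with "camera_matrix" (3x3 intrinsics, pixels), "T" (4x4, takes a point from camera to world coordinates). Camera axes: x right, y down, z forward; pixel columns grow to the right and rows downward; lengths in mm; the calibration is good to about 2 mm. A picture is of the moment at which its call begins. calibration takes no time and is no camera call.
- job_done(): hands the job in; it is judged then, once.
The state is a dict: "t": time; "joints": joint angles; "qvel": joint speeds; "tau": joint torques, N m; "eef_pos": TCP position; "tcp_rot": TCP orientation; "ft_force": force on the tool from outside, world axes, zero at the start; "moment": the same for the moment, N m; "opening": opening from 0.0 (shut) to 1.0 (fully open); "grip_force": force on a finger pad.
Only numpy, scipy, OpenCV 4.12 (cv2) and the standard library are available. Lean on these libraries where they do the work, as an engineer would, in place of code of your own. Each camera call takes 0.05 s, during which the arm holds its last target. There are 200 camera calls.

## Working session

There is one attempt and no reset: what is moved stays moved. The work goes in short steps, Python scripts to look and compute and a tool call to move; the robot and the scene stay as the last step left them, time stands still between calls to the robot, and variables do not carry over. Pictures are saved under pics/ and viewed, at most 10 in all, crops included, and the job is handed in when it is done.

Besides the shell and the picture viewer there is one more tool, called after "Emit:" as name(argument=value, ...) on one line, values as JSON. arm_command: Moves the arm, as the interface text tells. Shifts and turns lie within -1 to 1; 1 stands for 250 mm of shift or 90 degrees of turn. Its arguments: {"type":"object","properties":{"delta_pos":{"type":"array"},"delta_rot":{"type":"array"},"claw":{"type":"array"}},"required":["delta_pos","delta_rot","claw"]}

```bash
mkdir -p pics
python3 - <<'E'
from cell import *
import cv2,numpy as np
np.set_printoptions(precision=4,suppress=True)
for n in("scene","top"):
    im=read_camera(n);cv2.imwrite(f"pics/{n}0.png",im[:,:,::-1]);c=calibration(n);print(n,c["camera_matrix"],c["T"])
print(state())
E
```

```text
scene [[410.8151   0.     252.3576]
 [  0.     410.8151 194.2167]
 [  0.       0.       1.    ]] [[  -0.3026    0.7177   -0.6272 1360.4253]
 [   0.953     0.2191   -0.2091  269.0979]
 [  -0.0127   -0.661    -0.7503 1058.3218]
 [   0.        0.        0.        1.    ]]
top [[422.0903   0.     251.7757]
 [  0.     422.0903 187.5547]
 [  0.       0.       1.    ]] [[   0.014    -0.9976    0.0681  483.1037]
 [  -0.9998   -0.0146   -0.0093   19.034 ]
 [   0.0102   -0.0679   -0.9976 1491.5614]
 [   0.        0.        0.        1.    ]]
{'t': 0.1, 'joints': array([-1.3776,  0.4915,  1.5594,  0.    ,  1.0917, -0.1056]), 'qvel': array([-0.0004,  0.    , -0.0005, -0.0005,  0.0007,  0.0012]), 'tau': array([  0.0033, -61.3624, -25.8606,   0.0694,   0.047 ,  -0.    ]), 'eef_pos': array([ 183.9425, -597.054 ,  180.2381]), 'tcp_rot': array([-3.1406, -0.0001,  0.2988]), 'ft_force': array([-1.0855, -0.0969, -0.4913]), 'moment': array([-0.0433,  0.0165,  0.0298]), 'grip_force': 0.0, 'opening': 0.9999726424039417}
```

View pics/scene0.png

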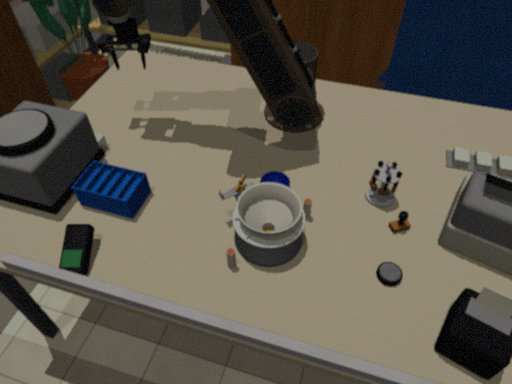

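View pics/top0.png

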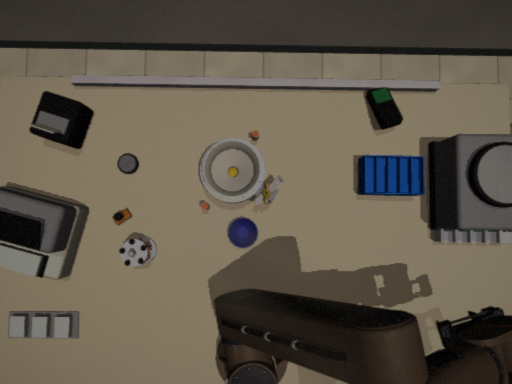

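The scene view shows the drum at about (268,225), the brass nut at about (240,184) and the clip tail to its left at (224,195). In the top view the funnel is at (233,170), the nut at about (266,190) and the tail tab near (280,180). The blue dish is at (243,232).

```bash
cat > h.py <<'E'
from cell import *
import cv2,numpy as np
np.set_printoptions(precision=4,suppress=True)
def onplane(n,uv,z):
    c=calibration(n);K,T=c["camera_matrix"],c["T"]
    uv=np.atleast_2d(np.asarray(uv,float));d=(np.linalg.inv(K)@np.c_[uv,np.ones(len(uv))].T).T@T[:3,:3].T
    return T[:3,3]+d*((z-T[2,3])/d[:,2])[:,None]
def project(n,P):
    c=calibration(n);p=(np.linalg.inv(c["T"])@np.append(P,1))[:3];q=c["camera_matrix"]@p;return q[:2]/q[2]
E
python3 - <<'E'
from h import *
a=cv2.imread("pics/scene0.png")[165:235,205:310];b=cv2.imread("pics/top0.png")[130:225,195:300]
A=cv2.resize(a,None,fx=7,fy=7,interpolation=cv2.INTER_CUBIC)[:590,:735];B=cv2.resize(b,None,fx=6,fy=6,interpolation=cv2.INTER_CUBIC)
cv2.imwrite("pics/a1.png",A);cv2.imwrite("pics/b1.png",B)
for n,w in(("top",(190,125,310,225)),("scene",(200,160,320,270))):
    im=cv2.imread(f"pics/{n}0.png");hsv=cv2.cvtColor(im,cv2.COLOR_BGR2HSV)
    x0,y0,x1,y1=w
    m=np.zeros(im.shape[:2],np.uint8);m[y0:y1,x0:x1]=1
    y=((hsv[...,0]>15)&(hsv[...,0]<32)&(hsv[...,1]>140)&(m>0)).astype(np.uint8)
    k,l,s,c=cv2.connectedComponentsWithStats(y)
    print(n,"brass",[(s[i].tolist(),c[i]) for i in range(1,k) if s[i,4]>5])
    wh=((hsv[...,1]<60)&(hsv[...,2]>120)&(m>0)).astype(np.uint8)
    cs,_=cv2.findContours(wh,cv2.RETR_EXTERNAL,cv2.CHAIN_APPROX_NONE);cc=max(cs,key=cv2.contourArea)
    print("white",cv2.contourArea(cc),cv2.boundingRect(cc),cv2.fitEllipse(cv2.convexHull(cc)))
E
```

```text
top brass [([228, 167, 10, 10, 74], array([232.6892, 171.5135])), ([262, 182, 9, 21, 69], array([266.029, 192.   ]))]
white 3148.0 (200, 137, 66, 65) ((232.61927795410156, 169.3642120361328), (64.0641098022461, 65.64057922363281), 42.81814956665039)
scene brass [([242, 174, 3, 7, 16], array([242.8125, 177.    ])), ([236, 184, 8, 8, 50], array([239.62, 187.2 ])), ([264, 227, 9, 4, 25], array([268.12, 228.72]))]Traceback (most recent call last):
  File "<stdin>", line 14, in <module>
cv2.error: OpenCV(4.12.0) /io/opencv/modules/imgproc/src/shapedescr.cpp:361: error: (-201:Incorrect size of input array) There should be at least 5 points to fit the ellipse in function 'fitEllipseNoDirect'
```

View pics/a1.png

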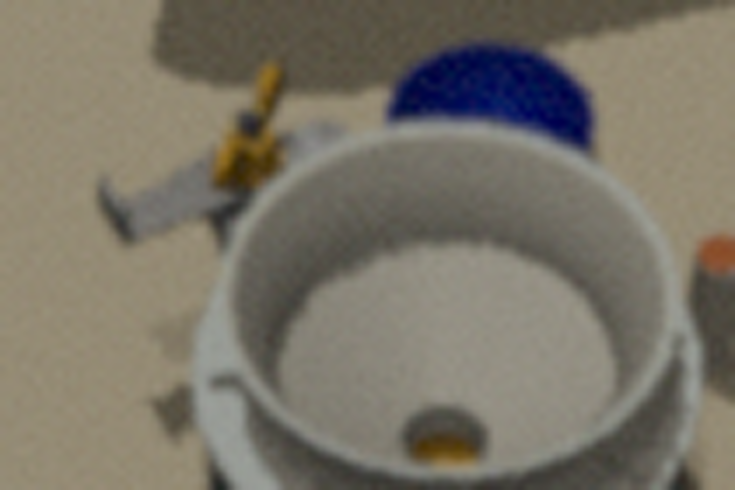

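View pics/b1.png

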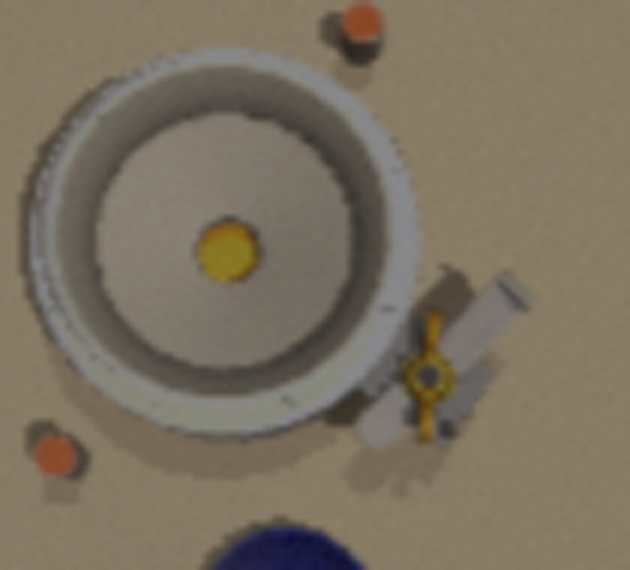

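Both crops agree. In b1 the stud and hub are at (430,377) and the tab top at (515,293). The wings end at (435,315) and (425,440). The ear runs lower-right from the drum, with the stop pin near (448,428). The clip is about 1.4 rad off home.

Run:
```python
from h import *
f=lambda X,Y:((X+.5)/6-.5+195,(Y+.5)/6-.5+130)
g=lambda X,Y:((X+.5)/7-.5+205,(Y+.5)/7-.5+165)
stud=onplane("top",f(430,377),145)[0];studS=onplane("scene",g(250,120),145)[0]
fl=onplane("top",(232.6,169.4),110)[0]
tab=onplane("top",f(515,292),134)[0];tabS=onplane("scene",g(113,195),134)[0]
w1=onplane("top",f(435,315),148)[0];w2=onplane("top",f(425,438),148)[0]
roll=[onplane("top",f(*p),75)[0] for p in((363,20),(56,455))]
pin=onplane("top",f(448,428),111)[0]
for k in "stud studS fl tab tabS w1 w2 roll pin".split():print(k,eval(k))
an=lambda v:np.arctan2(v[1],v[0])
print("dist",np.linalg.norm((stud-fl)[:2]),"out",an(stud-fl),"tail",an(tab-stud),np.linalg.norm((tab-stud)[:2]),"wing",an(w1-w2),np.linalg.norm((w1-w2)[:2]),np.linalg.norm(stud[:2]))
# rim circle: drop shadowed; dish
h=cv2.cvtColor(cv2.imread("pics/top0.png"),cv2.COLOR_BGR2HSV);m=((h[...,0]>110)&(h[...,0]<130)&(h[...,1]>150)).astype(np.uint8);m[:,300:]=0
c=max(cv2.findContours(m,0,1)[0],key=cv2.contourArea);print("dish",onplane("top",cv2.minEnclosingCircle(c)[0],32))
```

```text
stud [560.1062 -39.9631 145.    ]
studS [559.3521 -35.9428 145.    ]
fl [636.3087  70.0943 110.    ]
tab [607.2416 -85.6973 134.    ]
tabS [608.799  -81.8854 134.    ]
w1 [593.0334 -42.1096 148.    ]
w2 [527.478  -37.5552 148.    ]
roll [array([765.809 ,  -2.7608,  75.    ]), array([517.4478, 165.3693,  75.    ])]
pin [534.3334 -51.5988 111.    ]
dist 133.86354114064991 out -2.1763951307467937 tail -0.7703122157759007 65.6761990321883 wing -0.06936293902267615 65.71347023277477 561.5300946540273
dish [[454.8594  23.5809  32.    ]]
```

Emit:
arm_command(delta_pos=[[0.0886,0.1083,0],[0.1772,0.2165,0],[0.2658,0.3248,0],[0.3544,0.433,0],[0.443,0.541,0]], delta_rot=[[0,0,0.021],[0,0,0.042],[0,0,0.064],[0,0,0.085],[0,0,0.106]], claw=[1,1,1,1,1])

```text
t: 0.52
eef_pos: [295.4, -460.6, 180.5]
tcp_rot: [-3.141, -0.0, 0.467]
ft_force: [1.1, -0.6, -0.2]
opening: 0.709
grip_force: 0.0
```

Emit:
arm_command(delta_pos=[[0.0886,0.1083,0],[0.1772,0.2165,0],[0.2658,0.3248,0],[0.3544,0.433,0],[0.443,0.541,0]], delta_rot=[[0,0,0.021],[0,0,0.042],[0,0,0.064],[0,0,0.085],[0,0,0.106]], claw=[1,1,1,1,1])

```text
t: 0.93
eef_pos: [406.2, -325.2, 180.6]
tcp_rot: [-3.141, 0.0, 0.633]
ft_force: [0.6, -0.4, 0.5]
opening: 0.356
grip_force: 0.0
```

Emit:
arm_command(delta_pos=[[0.0886,0.1083,0],[0.1772,0.2165,0],[0.2658,0.3248,0],[0.3544,0.433,0],[0.443,0.541,0]], delta_rot=[[0,0,0.021],[0,0,0.042],[0,0,0.064],[0,0,0.085],[0,0,0.106]], claw=[1,1,1,1,1])

```text
t: 1.35
eef_pos: [517.0, -189.9, 180.6]
tcp_rot: [-3.141, 0.0, 0.8]
ft_force: [1.0, -1.1, -0.0]
opening: 0.026
grip_force: 0.0
```

Emit:
arm_command(delta_pos=[[0.0886,0.1083,0],[0.1772,0.2165,0],[0.2658,0.3248,0],[0.3544,0.433,0],[0.443,0.541,0]], delta_rot=[[0,0,0.021],[0,0,0.042],[0,0,0.064],[0,0,0.085],[0,0,0.106]], claw=[1,1,1,1,1])

```text
t: 1.77
eef_pos: [627.7, -54.7, 180.5]
tcp_rot: [-3.141, 0.0, 0.967]
ft_force: [0.2, -1.0, 0.8]
opening: 0.003
grip_force: 0.0
```

```bash
cat >> h.py <<'E'
def snap(name,s=(200,150,100,85),t=(235,150,70,85)):
    o=[]
    for n,(x,y,w,h),k in(("scene",s,6),("top",t,6)):
        im=np.ascontiguousarray(read_camera(n)[:,:,::-1]);cv2.imwrite(f"pics/raw_{name}_{n}.png",im)
        o.append(cv2.resize(im[y:y+h,x:x+w],None,fx=k,fy=k,interpolation=cv2.INTER_CUBIC))
    H=max(i.shape[0] for i in o);o=[cv2.copyMakeBorder(i,0,H-i.shape[0],0,4,0) for i in o]
    v=np.hstack(o);f=min(1,800/v.shape[1],600/v.shape[0]);cv2.imwrite(f"pics/{name}.png",cv2.resize(v,None,fx=f,fy=f));print("scale",6*f)
E
python3 -c "
from h import *
snap('p1')
print(project('scene',[627.7,-54.7,180.5]),project('top',[627.7,-54.7,180.5]))"
```

```text
scale 4.669260700389105
[226.1057 188.4645] [271.7227 170.2401]
```

View pics/p1.png

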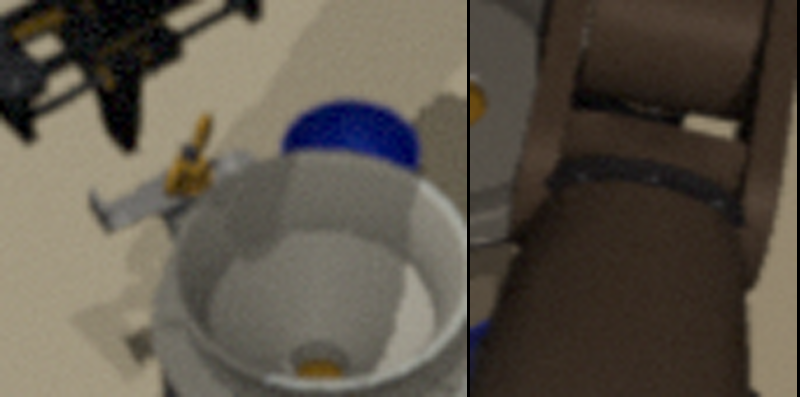

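The left half shows the fingertip at about (227.4,182) in full-image pixels, up-left of the tab at (221,194). The right half is hidden by the arm. The tip appears about 6 px higher than predicted, so I'll check the projection on the first picture.

```bash
python3 -c "
from h import *
P=np.array([184,-597.2,180.6]);y=.2988
d=np.array([-np.sin(y),np.cos(y),0]);x=np.array([np.cos(y),np.sin(y),0])
for n in('scene','top'):
  print(n,[project(n,P+s*53*d) for s in(-1,0,1)])
im=cv2.imread('pics/scene0.png');cv2.imwrite('pics/c1.png',np.hstack([cv2.resize(im[20:85,90:165],None,fx=5,fy=5,interpolation=cv2.INTER_CUBIC),cv2.resize(cv2.imread('pics/raw_p1_scene.png')[150:215,195:270],None,fx=5,fy=5,interpolation=cv2.INTER_CUBIC)]))
y=.967;d=np.array([-np.sin(y),np.cos(y),0]);x=np.array([np.cos(y),np.sin(y),0]);P=np.array([627.7,-54.7,180.5])
print([project('scene',P+a*10*x+b*12*d) for a in(-1,1) for b in(-1,1)],project('scene',P+[0,0,19]))
"
```

```text
scene [array([119.2039,  76.0812]), array([132.9367,  75.9943]), array([146.6836,  75.9073])]
top [array([463.4782, 311.9754]), array([447.1282, 316.9607]), array([430.7393, 321.9578])]
[array([220.7117, 188.3697]), array([227.4787, 184.5709]), array([224.7092, 192.4248]), array([231.5042, 188.5594])] [225.7018 183.991 ]
```

View pics/c1.png

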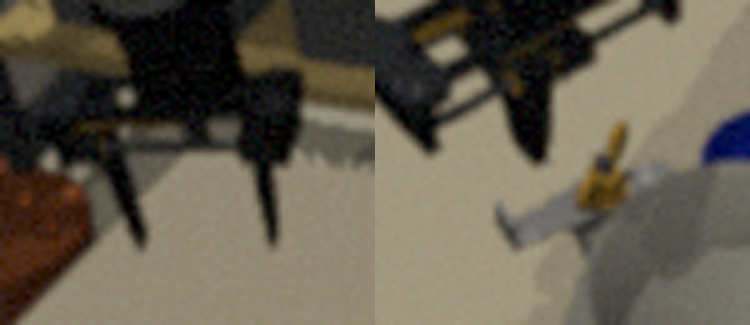

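The tips in c1 are at about (118,69.6) and (144.6,69) at the start. That is again about 6.5 px above the prediction, so either the tip ends short or the calibration is off. I'll check the calibration against the known base and drum.

```bash
python3 -c "
from h import *
for n in('scene','top'):
  print(n,'base',project(n,[0,0,0]),'rolltops',[project(n,[*p,75]) for p in((765.8,-2.8),(517.4,165.4))],'dish',project(n,[454.9,23.6,32]))
im=cv2.imread('pics/scene0.png');h=cv2.cvtColor(im,cv2.COLOR_BGR2HSV)
m=((h[...,0]<14)&(h[...,1]>110)&(h[...,2]>90)).astype(np.uint8);m[:,:215]=0;m[:190]=0;m[270:]=0
k,l,s,c=cv2.connectedComponentsWithStats(m);print([(s[i].tolist(),c[i]) for i in range(1,k) if s[i,4]>6])
m=((h[...,0]>108)&(h[...,0]<130)&(h[...,1]>150)).astype(np.uint8);m[:160]=0;m[200:]=0;m[:,:255]=0;m[:,295:]=0
print('dish bbox scene',cv2.boundingRect(m))
th=np.linspace(0,6.28,60);pp=np.array([project('scene',[454.9+52*np.cos(a),23.6+52*np.sin(a),32]) for a in th]);print('pred',pp.min(0),pp.max(0))
cv2.imwrite('pics/d1.png',cv2.resize(im[55:140,255:335],None,fx=6,fy=6))
"
```

```text
scene base [293.0052 113.2298] rolltops [array([228.8669, 251.7858]), array([306.1563, 201.2898])] dish [268.0321 186.7297]
top base [250.9038 356.806 ] rolltops [array([255.0949, 132.9195]), array([203.9072, 205.4308])] dish [245.9946 224.4881]
[([305, 199, 6, 5, 25], array([307.44, 200.92])), ([227, 249, 7, 6, 35], array([230.    , 251.3143]))]
dish bbox scene (261, 172, 28, 13)
pred [252.6588 175.6555] [283.4348 198.368 ]
```

Base and coin-roll tops match the calibration to about 1 px. The visible fingertip therefore really does end above the reported TCP. I'll go down beside the tab, still clear of it, and look again.

Emit:
arm_command(delta_pos=[[0,0,-0.06],[0,0,-0.12],[0,0,-0.18],[0,0,-0.23],[0,0,-0.258]], delta_rot=[[0,0,0],[0,0,0],[0,0,0],[0,0,0],[0,0,0]], claw=[1,1,1,1,1])

```text
t: 2.28
eef_pos: [626.0, -56.6, 114.6]
tcp_rot: [-3.14, 0.001, 0.964]
ft_force: [0.7, 0.5, 0.2]
opening: 0.004
grip_force: 0.0
```

```bash
python3 -c "
from h import *
p=state()['eef_pos'];print(p,state()['ft_force'],project('scene',p))
snap('p2',(200,150,65,50),(235,150,60,50))"
```

```text
[626.0174 -56.5989 114.551 ] [0.6823 0.5313 0.2242] [227.0324 202.6412]
scale 6
```

View pics/p2.png

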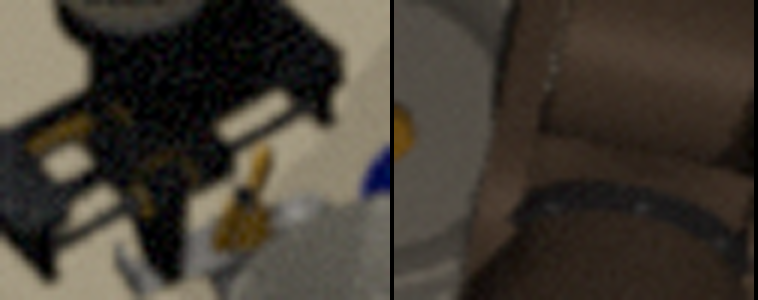

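The left half of p2 shows the fingertip at about (228.3,196.7), just inboard of the tab at (221,193). It touches nothing, and the force reads near zero. Next I'll work out the arc waypoints.

```bash
cat >> h.py <<'E'
S=np.array([559.7,-38.]);OUT=np.degrees(-2.176)
def arc(rho,psis,p0):
    a=np.radians(OUT+np.asarray(psis,float));return ((S+rho*np.c_[np.cos(a),np.sin(a)]-np.asarray(p0))/250).round(3).tolist()
E
python3 -c "
from h import *
p=arc(70,[101,92,83,74,65],[627.0,-56.3]);print(p)
q=S+70*np.array([np.cos(np.radians(OUT+65)),np.sin(np.radians(OUT+65))]);print(q)
print(arc(70,[58,51,44,37,30],q))"
```

```text
[[-0.013, -0.039], [-0.034, -0.078], [-0.06, -0.113], [-0.092, -0.143], [-0.128, -0.168]]
[595.0427 -98.4227]
[[-0.031, -0.015], [-0.063, -0.027], [-0.096, -0.035], [-0.13, -0.038], [-0.164, -0.037]]
```

Emit:
arm_command(delta_pos=[[-0.013,-0.039,0],[-0.034,-0.078,0],[-0.06,-0.113,0],[-0.092,-0.143,0],[-0.128,-0.168,0]], delta_rot=[[0,0,0],[0,0,0],[0,0,0],[0,0,0],[0,0,0]], claw=[1,1,1,1,1])

```text
t: 2.8
eef_pos: [594.2, -99.6, 116.7]
tcp_rot: [3.141, -0.0, 0.964]
ft_force: [-0.0, -0.2, -1.3]
opening: 0.005
grip_force: 0.0
```

```bash
python3 -c "
from h import *
p=state()['eef_pos'];print(p,state()['ft_force'],project('scene',p))
snap('p3',(200,150,65,65),(235,150,60,65))"
```

```text
[594.1662 -99.6371 116.6887] [-0.0021 -0.1686 -1.2728] [217.3742 191.507 ]
scale 6
```

View pics/p3.png

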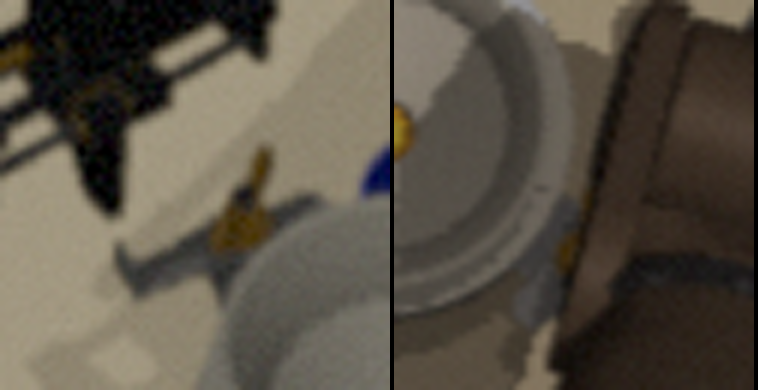

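The clip has not moved and the tip passed over the tab. The tip is seen at (218.7,185.8), about 24 mm above the reported TCP. I'll lift back over the tab and come down about 20 mm lower, allowing for that offset.

Emit:
arm_command(delta_pos=[[0,0,0.1],[0.04,0.06,0.12],[0.08,0.12,0.12],[0.128,0.168,0.12],[0.128,0.168,0.12]], delta_rot=[[0,0,0],[0,0,0],[0,0,0],[0,0,0],[0,0,0]], claw=[1,1,1,1,1])

```text
t: 3.32
eef_pos: [628.5, -54.4, 146.6]
tcp_rot: [3.14, -0.001, 0.966]
ft_force: [-0.2, 0.6, 1.0]
opening: 0.007
grip_force: 0.0
```

Emit:
arm_command(delta_pos=[[0,0,-0.05],[0,0,-0.1],[0,0,-0.15],[0,0,-0.18],[0,0,-0.198]], delta_rot=[[0,0,0],[0,0,0],[0,0,0],[0,0,0],[0,0,0]], claw=[1,1,1,1,1])

```text
t: 3.73
eef_pos: [626.4, -56.5, 95.8]
tcp_rot: [-3.14, 0.001, 0.965]
ft_force: [0.5, -0.4, 0.2]
opening: 0.006
grip_force: 0.0
```

Emit:
arm_command(delta_pos=[[-0.013,-0.039,0],[-0.034,-0.078,0],[-0.06,-0.113,0],[-0.092,-0.143,0],[-0.128,-0.168,0]], delta_rot=[[0,0,0],[0,0,0],[0,0,0],[0,0,0],[0,0,0]], claw=[1,1,1,1,1])

```text
t: 4.15
eef_pos: [594.4, -99.7, 97.3]
tcp_rot: [3.14, -0.0, 0.964]
ft_force: [0.8, 0.3, -0.6]
opening: 0.005
grip_force: 0.3
```

```bash
python3 -c "
from h import *
p=state()['eef_pos'];print(p,state()['ft_force'],project('scene',p))
snap('p4',(200,150,65,65),(235,150,60,65))"
```

```text
[594.3871 -99.7369  97.2851] [ 0.8373  0.2718 -0.5739] [217.7963 195.7022]
scale 6
```

View pics/p4.png

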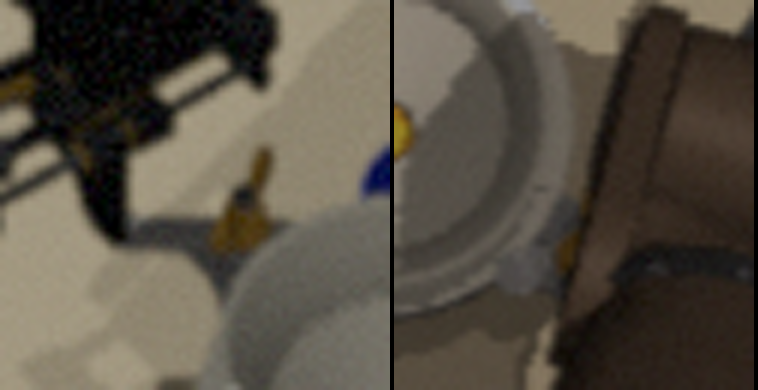

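The clip now turns. Its tail has swung to run left from the nut, with the fingertip on the tab at (221,190). I have one picture left, so I'll use numbers from here and continue the arc.

Emit:
arm_command(delta_pos=[[-0.031,-0.015,0],[-0.063,-0.027,0],[-0.096,-0.035,0],[-0.13,-0.038,0],[-0.164,-0.037,0]], delta_rot=[[0,0,0],[0,0,0],[0,0,0],[0,0,0],[0,0,0]], claw=[1,1,1,1,1])

```text
t: 4.67
eef_pos: [553.0, -107.6, 96.7]
tcp_rot: [-3.142, 0.0, 0.965]
ft_force: [0.5, 0.2, 0.3]
opening: 0.005
grip_force: 0.3
```

```bash
python3 -c "
from h import *
s=state();print(s['eef_pos'],s['ft_force'])
a=np.radians(OUT+30);q=S+70*np.array([np.cos(a),np.sin(a)]);print(q,arc(70,[28,26,24,22,20],q))"
```

```text
[ 553.0043 -107.5728   96.7294] [0.4559 0.2024 0.336 ]
[ 553.994  -107.7671] [[-0.01, 0.001], [-0.019, 0.002], [-0.029, 0.004], [-0.039, 0.006], [-0.048, 0.008]]
```

Emit:
arm_command(delta_pos=[[-0.01,0.001,0],[-0.019,0.002,0],[-0.029,0.004,0],[-0.039,0.006,0],[-0.048,0.008,0]], delta_rot=[[0,0,0],[0,0,0],[0,0,0],[0,0,0],[0,0,0]], claw=[1,1,1,1,1])

```text
t: 5.08
eef_pos: [542.0, -105.4, 96.7]
tcp_rot: [3.141, -0.0, 0.965]
ft_force: [0.8, -0.8, -0.3]
opening: 0.006
grip_force: 0.3
```

```bash
python3 -c "
from h import *
s=state();print(s['eef_pos'],s['ft_force'])
a=np.radians(OUT+20);q=S+70*np.array([np.cos(a),np.sin(a)]);print(q,arc(70,[19,18,17,16,15],q))"
```

```text
[ 541.9611 -105.4211   96.7432] [ 0.8403 -0.7781 -0.2973]
[ 541.9658 -105.7163] [[-0.005, 0.001], [-0.009, 0.003], [-0.014, 0.004], [-0.019, 0.006], [-0.023, 0.007]]
```

Emit:
arm_command(delta_pos=[[-0.005,0.001,0],[-0.009,0.003,0],[-0.014,0.004,0],[-0.019,0.006,0],[-0.023,0.007,0]], delta_rot=[[0,0,0],[0,0,0],[0,0,0],[0,0,0],[0,0,0]], claw=[1,1,1,1,1])

```text
t: 5.5
eef_pos: [536.2, -103.7, 96.7]
tcp_rot: [3.142, -0.0, 0.965]
ft_force: [0.8, -0.4, 0.5]
opening: 0.003
grip_force: 0.3
```

```bash
python3 -c "
from h import *
s=state();print(s['eef_pos'],s['ft_force'])
a=np.radians(OUT+15);q=S+70*np.array([np.cos(a),np.sin(a)]);print(q,arc(70,[14.2,13.4,12.6,11.8,11],q))
x,y=215,165
im=np.ascontiguousarray(read_camera('scene')[:,:,::-1]);cv2.imwrite('pics/raw5.png',im)"
```

```text
[ 536.1803 -103.7499   96.7415] [ 0.8058 -0.3541  0.4926]
[ 536.1314 -103.913 ] [[-0.004, 0.001], [-0.007, 0.003], [-0.011, 0.004], [-0.015, 0.006], [-0.018, 0.007]]
```

Emit:
arm_command(delta_pos=[[-0.004,0.001,0],[-0.007,0.003,0],[-0.011,0.004,0],[-0.015,0.006,0],[-0.018,0.007,0]], delta_rot=[[0,0,0],[0,0,0],[0,0,0],[0,0,0],[0,0,0]], claw=[1,1,1,1,1])

```text
t: 5.97
eef_pos: [532.8, -102.4, 97.5]
tcp_rot: [3.139, -0.001, 0.965]
ft_force: [0.8, 0.5, 13.3]
opening: 0.006
grip_force: 6.8
```

```bash
python3 -c "
from h import *
s=state();print(s['eef_pos'],s['ft_force'],s['moment'])
a=np.radians(OUT+11);q=S+70*np.array([np.cos(a),np.sin(a)]);print(q,arc(70,[10.2,9.4,8.6,7.8,7],q))"
```

```text
[ 532.7988 -102.4344   97.5136] [ 0.8156  0.46   13.2668] [ 0.1767 -0.2484 -0.0439]
[ 531.5909 -102.1083] [[-0.004, 0.002], [-0.007, 0.003], [-0.011, 0.005], [-0.014, 0.007], [-0.018, 0.008]]
```

At about 11° the force rises to 13 N, mostly upward, so something has stopped the motion. I'll lift clear and measure the clip angle from the image.

Emit:
arm_command(delta_pos=[[0.004,-0.002,0.02],[0.004,-0.002,0.08],[0.004,-0.002,0.16],[0,-0.1,0.25],[0,-0.2,0.32]], delta_rot=[[0,0,0],[0,0,0],[0,0,0],[0,0,0],[0,0,0]], claw=[1,1,1,1,1])

```text
t: 6.38
eef_pos: [531.4, -151.7, 178.3]
tcp_rot: [-3.141, 0.0, 0.967]
ft_force: [1.2, -0.8, -0.6]
opening: -0.0
grip_force: 0.0
```

```bash
python3 -c "
from h import *
s=state();print(s['eef_pos'],s['ft_force'],s['moment'])
for k in range(1):
  im=np.ascontiguousarray(read_camera('scene')[:,:,::-1]);cv2.imwrite('pics/raw6.png',im)
t=np.ascontiguousarray(read_camera('top')[:,:,::-1]);cv2.imwrite('pics/raw6t.png',t)
hsv=cv2.cvtColor(im,cv2.COLOR_BGR2HSV)
def tail(f,r,z=112):
  a=np.radians(OUT+f);return project('scene',[*(S+r*np.array([np.cos(a),np.sin(a)])),z])
for f in(0,10,20,30,60):print(f,tail(f,66,112),tail(f,66,134),tail(f,-49),tail(f,36))
print('V');print(hsv[168:204,212:250,2][::1,::1].__str__()) if 0 else None
for y in range(170,204):print(y,' '.join('%3d'%v for v in hsv[y,214:252,1]))
"
```

```text
[ 531.4052 -151.7394  178.3276] [ 1.1821 -0.7741 -0.6439] [-0.0565 -0.0444 -0.0173]
0 [227.674  176.8876] [227.2708 172.053 ] [249.5812 198.2777] [233.1906 182.274 ]
10 [224.9196 178.6841] [224.4797 173.8535] [251.6449 196.8244] [231.6843 183.2758]
20 [222.5915 180.801 ] [222.1195 175.9751] [253.3361 195.1368] [230.4209 184.4518]
30 [220.7621 183.182 ] [220.264  178.3615] [254.6052 193.2709] [229.4393 185.7687]
60 [218.8058 191.2174] [218.2731 186.4167] [255.6084 187.2169] [228.4573 190.1683]
V
170  51  56  52  60  59  55  63  48  60  52  56  56  58  57  57  49  53  54  60  55  54  53  56  55  58  58  57  53  57  57  52  58  51  53  53  56  62  50
171  54  56  58  55  53  59  55  58  59  54  55  53  60  53  54  45  56  54  59  51  62  57  54  60  51  52  56  54  55  53  52  54  53  55  56  54  53  53
172  56  53  52  61  55  51  52  55  53  55  48  58  54  46  38  26  54  54  57  57  55  55  56  51  60  51  55  50  57  59  56  53  50  55  54  55  55  55
173  57  56  56  56  57  62  52  55  54  59  51  41  35  38  14  27  61  53  56  50  55  59  57  52  54  60  55  57  64  63  60  62 
[... 4003 characters left out ...]
  58  57  42  27  18  23  20  29  32  37  28  32  31  28  29  28  38  35  30
200  54  53  52  59  52  54  55  55  55  54  56  54  54  54  60  57  58  59  60  63  52  57  23  16  18  27  34  27  28  33  27  30  33  33  36  35  35  25
201  53  49  55  49  52  52  51  56  54  57  61  59  60  59  59  62  63  61  63  66  63  44  26  18  25  27  25  33  27  29  25  28  34  27  32  36  28  36
202  53  50  54  53  52  53  56  57  50  59  64  55  57  52  68  65  54  62  61  67  70  45  27  20  20  30  30  24  26  33  26  38  32  27  34  30  33  21
203  52  55  55  53  55  58  57  59  54  59  64  56  55  69  59  55  64  61  59  60  48  50  32  19  27  25  36  39  29  34  27  35  27  39  34  33  30  39
```

The tail edge and tab are at about (225–229,172–181), so the clip is within a few degrees of home. The tapered tip may have been riding up on the tab. I'll repeat the push with the finger lower beside the tab, where nothing lies underneath, to confirm the stop.

```bash
python3 -c "
from h import *
c=[531.59,-152.1]
print(arc(70,[34],c))
a=np.radians(OUT+34);q=S+70*np.array([np.cos(a),np.sin(a)]);print(q,arc(70,[30,26,23,20,18],q))
a=np.radians(OUT+18);q=S+70*np.array([np.cos(a),np.sin(a)]);print(q,arc(70,[17,16,15,14,13],q))"
```

```text
[[0.109, 0.176]]
[ 558.8746 -107.9951] [[-0.02, 0.001], [-0.039, 0.003], [-0.053, 0.006], [-0.068, 0.009], [-0.077, 0.012]]
[ 539.6133 -105.0561] [[-0.005, 0.001], [-0.009, 0.003], [-0.014, 0.005], [-0.019, 0.006], [-0.023, 0.008]]
```

Emit:
arm_command(delta_pos=[[0.109,0.05,0],[0.109,0.176,-0.1],[0.109,0.176,-0.2],[0.109,0.176,-0.3],[0.109,0.176,-0.365]], delta_rot=[[0,0,0],[0,0,0],[0,0,0],[0,0,0],[0,0,0]], claw=[1,1,1,1,1])

```text
t: 6.9
eef_pos: [557.5, -106.5, 82.8]
tcp_rot: [-3.138, 0.001, 0.966]
ft_force: [0.3, -1.1, -0.2]
opening: 0.001
grip_force: 0.0
```

Emit:
arm_command(delta_pos=[[-0.02,0.001,0],[-0.039,0.003,0],[-0.053,0.006,0],[-0.068,0.009,0],[-0.077,0.012,0]], delta_rot=[[0,0,0],[0,0,0],[0,0,0],[0,0,0],[0,0,0]], claw=[1,1,1,1,1])

```text
t: 7.32
eef_pos: [539.5, -105.1, 86.6]
tcp_rot: [3.14, -0.0, 0.965]
ft_force: [-0.7, 0.1, 1.0]
opening: 0.003
grip_force: 0.0
```

Emit:
arm_command(delta_pos=[[-0.005,0.001,0],[-0.009,0.003,0],[-0.014,0.005,0],[-0.019,0.006,0],[-0.023,0.008,0]], delta_rot=[[0,0,0],[0,0,0],[0,0,0],[0,0,0],[0,0,0]], claw=[1,1,1,1,1])

```text
t: 7.73
eef_pos: [537.4, -104.4, 86.6]
tcp_rot: [3.134, -0.002, 0.965]
ft_force: [14.4, -5.7, -2.5]
opening: 0.005
grip_force: 7.5
```

With the finger lower, the push met a firm horizontal stop: 15 N opposing, at the tangential offset expected for the clip at home. I'll back off, lift and set up the nut strokes, using ρ = 32 mm and TCP z of about 104.

```bash
python3 -c "
from h import *
def P(r,f):
  a=np.radians(OUT+f);return S+r*np.array([np.cos(a),np.sin(a)])
c=np.array([533.87,-103.06])
print('to start',arc(32,[-10],c),'stroke',arc(32,[-25,-40,-55,-70,-85],P(32,-10)))
print('ret',arc(32,[125],P(32,-85)))
print('s1',arc(32,[102,81,60,39,18],P(32,125)));print('s2',arc(32,[-3,-24,-45,-65,-85],P(32,18)))
for f in(-10,-85,125,18):print(f,P(32,f))
"
```

```text
to start [[0.013, 0.169]] stroke [[-0.02, 0.026], [-0.033, 0.057], [-0.038, 0.09], [-0.034, 0.123], [-0.021, 0.154]]
ret [[0.239, -0.063]]
s1 [[-0.01, -0.05], [-0.035, -0.089], [-0.073, -0.116], [-0.118, -0.128], [-0.165, -0.123]]
s2 [[-0.042, 0.021], [-0.073, 0.056], [-0.089, 0.1], [-0.089, 0.144], [-0.074, 0.186]]
-10 [537.2011 -60.7552]
-85 [531.897  -22.1572]
125 [591.6995 -37.8188]
18 [550.5175 -68.6542]
```

Emit:
arm_command(delta_pos=[[0.033,-0.022,0],[0.033,-0.022,0.08],[0.033,-0.022,0.16],[0.033,-0.022,0.24],[0.033,-0.022,0.32]], delta_rot=[[0,0,0],[0,0,0],[0,0,0],[0,0,0],[0,0,0]], claw=[1,1,1,1,1])

```text
t: 8.15
eef_pos: [542.0, -108.6, 166.3]
tcp_rot: [-3.14, 0.0, 0.965]
ft_force: [0.5, 0.6, 0.4]
opening: 0.002
grip_force: 0.0
```

Emit:
arm_command(delta_pos=[[-0.01,0.1,0],[-0.02,0.191,0],[-0.02,0.191,-0.08],[-0.02,0.191,-0.17],[-0.02,0.191,-0.246]], delta_rot=[[0,0,0],[0,0,0],[0,0,0],[0,0,0],[0,0,0]], claw=[1,1,1,1,1])

```text
t: 8.57
eef_pos: [537.1, -60.4, 103.3]
tcp_rot: [-3.142, 0.0, 0.966]
ft_force: [-0.4, -0.6, -0.3]
opening: -0.0
grip_force: 0.0
```

Emit:
arm_command(delta_pos=[[-0.02,0.026,0],[-0.033,0.057,0],[-0.038,0.09,0],[-0.034,0.123,0],[-0.021,0.154,0]], delta_rot=[[0,0,0],[0,0,0],[0,0,0],[0,0,0],[0,0,0]], claw=[1,1,1,1,1])

```text
t: 8.98
eef_pos: [532.1, -21.4, 105.1]
tcp_rot: [3.14, -0.0, 0.965]
ft_force: [-1.5, -1.3, 0.3]
opening: 0.003
grip_force: 0.8
```

```bash
cat >> h.py <<'E'
def P(r,f):
  a=np.radians(OUT+f);return S+r*np.array([np.cos(a),np.sin(a)])
def brass(name):
    im=np.ascontiguousarray(read_camera('scene')[:,:,::-1]);cv2.imwrite(f'pics/{name}.png',im)
    h=cv2.cvtColor(im,cv2.COLOR_BGR2HSV);m=((h[...,0]>14)&(h[...,0]<32)&(h[...,1]>115)).astype(np.uint8);m[:160]=0;m[210:]=0;m[:,:222]=0;m[:,262:]=0
    for y in range(168,198):print(y,''.join('#' if v else '.' for v in m[y,222:262]))
    for f in range(-180,180,30):print(f,project('scene',[*P(34,f),147]).round(1),end=' ')
E
python3 -c "
from h import *
s=state();print(s['eef_pos'],s['ft_force']);brass('n1')"
```

```text
[532.0854 -21.4024 105.1369] [-1.4995 -1.3165  0.3158]
168 ........................................
169 ........................................
170 ........................................
171 ........................................
172 ........................................
173 ........................................
174 ..........#.............................
175 .........................#..............
176 ........................................
177 ........................................
178 ..........................#.#...........
179 ..........................##............
180 .........................####...........
181 ........................#####...........
182 .........###..........#######...........
183 ........#######......########...........
184 .......##########...#######.............
185 ........##########..#####...............
186 .........###############................
187 ...........############.................
188 ..............#########.................
189 ...............#######..................
190 ...............######...................
191 ................####....................
192 ........................................
193 ........................................
194 ........................................
195 ........................................
196 ........................................
197 ........................................
-180 [246.3 187.7] -150 [249.9 184.2] -120 [250.7 180. ] -90 [248.5 176.2] -60 [244.  173.7] -30 [238.3 173.3] 0 [233.  174.9] 30 [229.4 178.2] 60 [228.5 182.4] 90 [230.5 186.3] 120 [235.1 188.9] 150 [240.9 189.4]
```

The first stroke worked. The wings now run from (230,183) to (250,181), so wing a is at about +67°. Next is a full stroke on wing a.

Emit:
arm_command(delta_pos=[[-0.008,-0.014,0],[-0.008,-0.014,0.1],[-0.008,-0.014,0.2],[0.11,-0.04,0.2],[0.239,-0.063,0.2]], delta_rot=[[0,0,0],[0,0,0],[0,0,0],[0,0,0],[0,0,0]], claw=[1,1,1,1,1])

```text
t: 9.45
eef_pos: [592.6, -38.4, 156.6]
tcp_rot: [3.138, -0.002, 0.965]
ft_force: [0.4, -0.5, -0.3]
opening: 0.006
grip_force: 0.0
```

Emit:
arm_command(delta_pos=[[0,0,0],[0,0,-0.06],[0,0,-0.12],[0,0,-0.17],[0,0,-0.2]], delta_rot=[[0,0,0],[0,0,0],[0,0,0],[0,0,0],[0,0,0]], claw=[1,1,1,1,1])

```text
t: 9.87
eef_pos: [591.2, -38.2, 102.8]
tcp_rot: [-3.14, 0.0, 0.965]
ft_force: [-0.0, -0.4, -0.4]
opening: 0.005
grip_force: 0.0
```

Emit:
arm_command(delta_pos=[[-0.01,-0.05,0],[-0.035,-0.089,0],[-0.073,-0.116,0],[-0.118,-0.128,0],[-0.165,-0.123,0]], delta_rot=[[0,0,0],[0,0,0],[0,0,0],[0,0,0],[0,0,0]], claw=[1,1,1,1,1])

```text
t: 10.28
eef_pos: [550.1, -70.6, 105.0]
tcp_rot: [3.139, -0.001, 0.963]
ft_force: [1.8, 0.2, 1.4]
opening: 0.004
grip_force: 1.1
```

Emit:
arm_command(delta_pos=[[-0.042,0.021,0],[-0.073,0.056,0],[-0.089,0.1,0],[-0.089,0.144,0],[-0.074,0.186,0]], delta_rot=[[0,0,0],[0,0,0],[0,0,0],[0,0,0],[0,0,0]], claw=[1,1,1,1,1])

```text
t: 10.7
eef_pos: [531.5, -21.3, 104.3]
tcp_rot: [-3.141, 0.0, 0.965]
ft_force: [0.3, -2.6, 1.0]
opening: 0.005
grip_force: 0.9
```

```bash
python3 -c "
from h import *
s=state();print(s['eef_pos'],s['ft_force']);brass('n2')"
```

```text
[531.4798 -21.3403 104.3484] [ 0.283  -2.5701  1.0455]
168 ...#....................................
169 ....#...................................
170 ........................................
171 ......#....#............................
172 .......#................................
173 ........................................
174 ........................................
175 ........................................
176 .........................#..............
177 ........................................
178 ............................#...........
179 ..........................###...........
180 .........................####...........
181 ........................#####...........
182 ......................#######...........
183 ........#####.......#########...........
184 ........#########...########............
185 ........##########..######..............
186 ........################................
187 ..........#############.................
188 ..............#########.................
189 ..............########..................
190 ...............######...................
191 ................####....................
192 ........................................
193 ........................................
194 ........................................
195 ........................................
196 ........................................
197 ........................................
-180 [246.3 187.7] -150 [249.9 184.2] -120 [250.7 180. ] -90 [248.5 176.2] -60 [244.  173.7] -30 [238.3 173.3] 0 [233.  174.9] 30 [229.4 178.2] 60 [228.5 182.4] 90 [230.5 186.3] 120 [235.1 188.9] 150 [240.9 189.4]
```

Wing a went round by 180° and the wings show the same pattern, swapped. I'll do the same stroke on wing b.

Emit:
arm_command(delta_pos=[[-0.008,-0.014,0],[-0.008,-0.014,0.1],[-0.008,-0.014,0.2],[0.11,-0.04,0.2],[0.239,-0.063,0.2]], delta_rot=[[0,0,0],[0,0,0],[0,0,0],[0,0,0],[0,0,0]], claw=[1,1,1,1,1])

```text
t: 11.17
eef_pos: [592.6, -38.3, 156.0]
tcp_rot: [3.139, -0.001, 0.965]
ft_force: [0.1, 0.1, 0.4]
opening: 0.002
grip_force: 0.0
```

Emit:
arm_command(delta_pos=[[0,0,0],[0,0,-0.06],[0,0,-0.12],[0,0,-0.17],[0,0,-0.2]], delta_rot=[[0,0,0],[0,0,0],[0,0,0],[0,0,0],[0,0,0]], claw=[1,1,1,1,1])

```text
t: 11.58
eef_pos: [591.1, -38.1, 102.3]
tcp_rot: [-3.14, 0.001, 0.965]
ft_force: [-0.4, 0.5, 0.1]
opening: 0.005
grip_force: 0.0
```

Emit:
arm_command(delta_pos=[[-0.01,-0.05,0],[-0.035,-0.089,0],[-0.073,-0.116,0],[-0.118,-0.128,0],[-0.165,-0.123,0]], delta_rot=[[0,0,0],[0,0,0],[0,0,0],[0,0,0],[0,0,0]], claw=[1,1,1,1,1])

```text
t: 12.0
eef_pos: [550.0, -70.6, 105.0]
tcp_rot: [3.139, -0.001, 0.963]
ft_force: [1.9, 0.0, 0.0]
opening: 0.004
grip_force: 0.9
```

Emit:
arm_command(delta_pos=[[-0.009,0.003,0],[-0.017,0.007,0],[-0.026,0.011,0],[-0.034,0.016,0],[-0.042,0.021,0]], delta_rot=[[0,0,0],[0,0,0],[0,0,0],[0,0,0],[0,0,0]], claw=[1,1,1,1,1])

```text
t: 12.42
eef_pos: [540.5, -63.5, 104.3]
tcp_rot: [3.14, -0.001, 0.965]
ft_force: [2.3, -0.8, 2.3]
opening: 0.003
grip_force: 1.5
```

Emit:
arm_command(delta_pos=[[-0.018,0.017,0],[-0.031,0.035,0],[-0.047,0.079,0],[-0.047,0.123,0],[-0.032,0.165,0]], delta_rot=[[0,0,0],[0,0,0],[0,0,0],[0,0,0],[0,0,0]], claw=[1,1,1,1,1])

```text
t: 12.83
eef_pos: [530.9, -20.9, 103.8]
tcp_rot: [-3.14, 0.001, 0.965]
ft_force: [0.5, -2.2, 0.7]
opening: 0.007
grip_force: 0.8
```

Emit:
arm_command(delta_pos=[[-0.008,-0.014,0],[-0.008,-0.014,0.1],[-0.008,-0.014,0.2],[0.11,-0.04,0.2],[0.239,-0.063,0.2]], delta_rot=[[0,0,0],[0,0,0],[0,0,0],[0,0,0],[0,0,0]], claw=[1,1,1,1,1])

```text
t: 13.25
eef_pos: [592.4, -37.8, 156.1]
tcp_rot: [3.139, -0.001, 0.966]
ft_force: [0.0, 0.1, 0.4]
opening: 0.007
grip_force: 0.0
```

```bash
python3 -c "
from h import *
s=state();print(s['eef_pos'],s['ft_force']);brass('n3')
print()
print(arc(32,[110,95,80,65,50],P(32,125)));print(arc(32,[45,40,36,33,30],P(32,50)));print(arc(32,[28,26,24,22,20],P(32,30)));print(arc(32,[18,16,14,12,10],P(32,20)))"
```

```text
[592.3936 -37.8105 156.1079] [0.0263 0.0694 0.3601]
168 ...........##...........................
169 .................#......................
170 ........................................
171 ........................................
172 ........................................
173 ........................................
174 ........................................
175 ................#.......................
176 ........................................
177 ........................................
178 ........................................
179 ................#.......................
180 ........................................
181 ........................#####...........
182 ..........##...........#######..........
183 ........#####.......#########...........
184 ........#########...########............
185 ........#########...######..............
186 ........################................
187 .........##############.................
188 ..............#########.................
189 ..............#########.................
190 ...............#######..................
191 .........
[... 168 characters left out ...]
95 ........................................
196 ........................................
197 ........................................
-180 [246.3 187.7] -150 [249.9 184.2] -120 [250.7 180. ] -90 [248.5 176.2] -60 [244.  173.7] -30 [238.3 173.3] 0 [233.  174.9] 30 [229.4 178.2] 60 [228.5 182.4] 90 [230.5 186.3] 120 [235.1 188.9] 150 [240.9 189.4] 
[[-0.004, -0.033], [-0.017, -0.064], [-0.037, -0.091], [-0.063, -0.111], [-0.094, -0.124]]
[[-0.011, -0.002], [-0.022, -0.004], [-0.031, -0.005], [-0.038, -0.004], [-0.044, -0.004]]
[[-0.004, 0.0], [-0.009, 0.001], [-0.013, 0.002], [-0.018, 0.003], [-0.022, 0.004]]
[[-0.004, 0.001], [-0.009, 0.003], [-0.013, 0.004], [-0.017, 0.006], [-0.021, 0.008]]
```

Wing a is back at about +65°. The last stroke goes slowly towards the snug stop.

Emit:
arm_command(delta_pos=[[0,0,0],[0,0,-0.06],[0,0,-0.12],[0,0,-0.17],[0,0,-0.2]], delta_rot=[[0,0,0],[0,0,0],[0,0,0],[0,0,0],[0,0,0]], claw=[1,1,1,1,1])

```text
t: 13.72
eef_pos: [590.4, -37.6, 102.5]
tcp_rot: [-3.139, 0.001, 0.965]
ft_force: [-0.1, 0.3, -0.4]
opening: 0.007
grip_force: 0.0
```

Emit:
arm_command(delta_pos=[[-0.004,-0.033,0],[-0.017,-0.064,0],[-0.037,-0.091,0],[-0.063,-0.111,0],[-0.094,-0.124,0]], delta_rot=[[0,0,0],[0,0,0],[0,0,0],[0,0,0],[0,0,0]], claw=[1,1,1,1,1])

```text
t: 14.13
eef_pos: [568.0, -70.1, 104.7]
tcp_rot: [3.14, -0.0, 0.964]
ft_force: [1.7, -1.3, -0.0]
opening: 0.003
grip_force: 0.5
```

Emit:
arm_command(delta_pos=[[-0.011,-0.002,0],[-0.022,-0.004,0],[-0.031,-0.005,0],[-0.038,-0.004,0],[-0.044,-0.004,0]], delta_rot=[[0,0,0],[0,0,0],[0,0,0],[0,0,0],[0,0,0]], claw=[1,1,1,1,1])

```text
t: 14.55
eef_pos: [557.2, -69.9, 104.1]
tcp_rot: [3.141, -0.0, 0.965]
ft_force: [0.7, 0.2, -0.1]
opening: 0.003
grip_force: 0.6
```

Emit:
arm_command(delta_pos=[[-0.004,0,0],[-0.009,0.001,0],[-0.013,0.002,0],[-0.018,0.003,0],[-0.022,0.004,0]], delta_rot=[[0,0,0],[0,0,0],[0,0,0],[0,0,0],[0,0,0]], claw=[1,1,1,1,1])

```text
t: 14.97
eef_pos: [551.7, -69.0, 103.9]
tcp_rot: [3.142, 0.0, 0.965]
ft_force: [0.3, 0.2, -1.5]
opening: 0.006
grip_force: 0.6
```

Emit:
arm_command(delta_pos=[[-0.004,0.001,0],[-0.009,0.003,0],[-0.013,0.004,0],[-0.017,0.006,0],[-0.021,0.008,0]], delta_rot=[[0,0,0],[0,0,0],[0,0,0],[0,0,0],[0,0,0]], claw=[1,1,1,1,1])

```text
t: 15.38
eef_pos: [548.5, -67.8, 104.4]
tcp_rot: [3.137, -0.001, 0.965]
ft_force: [12.6, -4.4, -5.4]
opening: 0.005
grip_force: 6.5
```

A firm stop at 13 N with wing a straight outward: the nut is snug. The finger offset also fits the tip's taper. I'll back off, lift and retreat.

Emit:
arm_command(delta_pos=[[0.033,-0.023,0],[0.033,-0.023,0.1],[0.033,-0.023,0.2],[0.033,-0.023,0.3],[0.033,-0.023,0.36]], delta_rot=[[0,0,0],[0,0,0],[0,0,0],[0,0,0],[0,0,0]], claw=[1,1,1,1,1])

```text
t: 15.8
eef_pos: [555.0, -73.0, 196.2]
tcp_rot: [3.141, -0.0, 0.965]
ft_force: [-0.0, -0.0, 0.6]
opening: 0.005
grip_force: 0.0
```

Emit:
arm_command(delta_pos=[[-0.06,-0.14,0],[-0.13,-0.28,0],[-0.2,-0.42,0],[-0.26,-0.56,0],[-0.32,-0.7,0]], delta_rot=[[0,0,0],[0,0,0],[0,0,0],[0,0,0],[0,0,0]], claw=[1,1,1,1,1])

```text
t: 16.22
eef_pos: [473.4, -249.1, 194.0]
tcp_rot: [-3.141, 0.0, 0.965]
ft_force: [1.4, -0.4, 0.2]
opening: 0.008
grip_force: 0.0
```

Emit:
arm_command(delta_pos=[[-0.06,-0.14,0],[-0.13,-0.28,0],[-0.2,-0.42,0],[-0.26,-0.56,0],[-0.32,-0.7,0]], delta_rot=[[0,0,0],[0,0,0],[0,0,0],[0,0,0],[0,0,0]], claw=[1,1,1,1,1])

```text
t: 16.63
eef_pos: [393.2, -424.3, 194.0]
tcp_rot: [-3.14, -0.0, 0.964]
ft_force: [0.1, 0.8, 0.6]
opening: 0.007
grip_force: 0.0
```

```bash
python3 -c "
from h import *
snap('fin',(205,160,75,80),(225,145,65,80))"
```

```text
scale 5.660377358490566
```

View pics/fin.png

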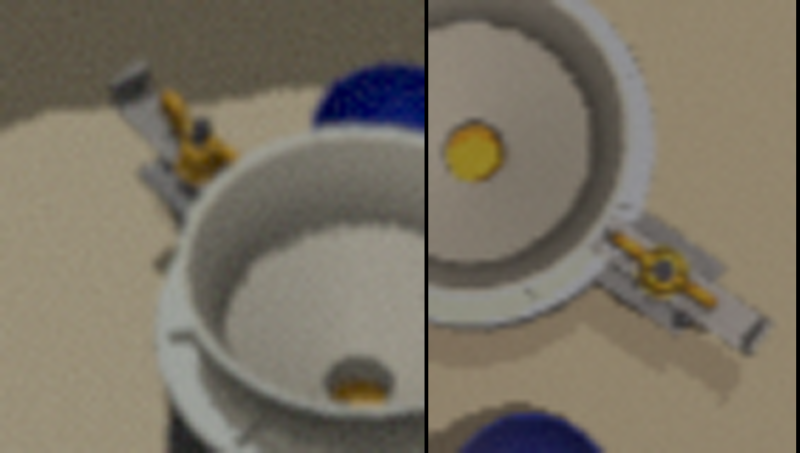

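The final view shows the tail straight outward, from the stud at (663,271) to the tab at (755,333). The wings line up with it, from (615,237) to (712,298). The nose is over the flange, and the funnel and dish are where they were.

```bash
python3 -c "
from cell import *
print(job_done())"
```

```text
the job is handed in; nothing more can be done
None
```

The clip was pushed round to its stop with its nose over the flange, then the wing nut was spun down until it stopped turning. The job was handed in after about 17 s of robot time; the final picture shows the funnel and dish in place, but I did not re-check the other items.

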